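Pull the worn sleeve off the wide sanding drum

TASK

The abrasive sleeve on the wide sanding drum is worn and sticks a little to the rubber. Pull the sleeve off and leave the drum itself sitting in its block, neither lifted nor tipped, then put the sleeve over the empty peg so that it stands upright on the peg's base. Leave the narrow sanding drum alone.

Things in the scene. Friction and masses are not known exactly. Their poses are not given: they have to be found in the camera images.
- sleeve: The worn abrasive sleeve, a plain brown stiff tube open at both ends: outer diameter 52 mm, bore 46 mm, 60 mm long, about 60 g. At the start it stands upright round the wide drum. Origin: centre of its lower end; z runs along the tube, up.
- drum: Wide sanding drum inside the sleeve, about 0.5 kg, loose in a fixed wooden block 45 mm high: shank in a hole with 3 mm play. Black rubber 43 mm across on a foot washer. Origin: centre of the washer's underside, on the block; z up. Sleeve from 6 to 66 mm above it; nut and stud stand out to 80 mm. Rubber lobes drag at the sleeve, less than the drum's weight: pull it straight up, not by the nut.
- narrow_drum: Bystander: the narrow sanding drum, sleeve 36 mm in outer diameter and otherwise of the same height and materials, in a like block. Origin: centre of the underside of its foot washer, 45 mm above the bench; z up.
- peg_foot (a point): The empty peg: a wooden dowel 18 mm in diameter and 50 mm tall, upright in the middle of a fixed square wooden base 90 x 90 x 18 mm. The point is the foot of the dowel, at the base's top; z up. (A like peg carries a narrow sleeve already.)
There are look-alikes about, which are no part of the job. What is shaped like the sleeve but purple is not meant.

How it is judged:
On the way:
1. the sleeve is pulled up clear of the drum, which stays in its block (z of sleeve in the frame of drum above 0.082 m and distance of drum from where it was at the start of the episode below 0.012 m and angle between drum's own z axis and vertical below 0.17 rad), for 0.1 s.
At the end, for the whole second after the job is handed in: The sleeve stands at rest over the empty peg: its lower end within 8 mm of the base's top and within 18 mm of the peg's axis, upright within 10 degrees, right end up. The drum is in its block within 12 mm of where it was and upright within 10 degrees; the narrow drum is within 20 mm of where it was (horizontal distance between sleeve and peg_foot below 0.018 m and z of sleeve in the frame of peg_foot between -0.006 and 0.008 m and angle between each of sleeve, drum's own z axis and vertical below 0.17 rad and linear speed of sleeve below 0.03 m/s and distance of drum from where it was at the start of the episode below 0.012 m and distance of narrow_drum from where it was at the start of the episode below 0.02 m); the robot touches nothing.
It fails at once if the wide drum is dragged up, pushed aside or tipped (its origin moves over 15 mm, or it leans over 15 degrees) (distance of drum from where it was at the start of the episode above 0.015 m or angle between drum's own z axis and vertical above 0.26 rad).
It fails at once if the narrow drum is disturbed (moved over 20 mm) (distance of narrow_drum from where it was at the start of the episode above 0.02 m).
It also fails if it takes over 38 s, if anything falls off the work surface, if the arm or the gripper's body presses on something with over 40 N, if the wrist force passes 120 N, or if a joint passes its speed limit or range.

ROBOT

A 7-joint arm with a two-finger parallel gripper is mounted at the origin on the work surface. World frame = base frame: x ahead of the robot, y to its left, z up, the work surface at z = 0. Lengths are in m, angles in rad, forces in N, time in s.
With the tool pointing down it reaches from about 0.4 to 0.85 m from the base axis. Payload 10.4 kg.
Tool frame: the origin (TCP) lies between the finger pads; the fingertips stand 19 mm ahead of it and the grasp point (between the pads) is the TCP; z points along the fingers, x is the direction in which the jaws open and shut, and the axes are right-handed (so a half turn about z gives the same grasp; the last joint's range is limited). The gripper opens to 87 mm and grips with 3 to 60 N. Pads are 19 mm wide; open, the fingers measure 117 mm over their backs; the gripper's body (75 mm by 190 mm) begins 51 mm behind the grasp point.
Start: joints at [-1.261, 0.332, -0.065, 1.46, 0.022, 1.35, -0.088], TCP at [0.204, 0.591, 0.242] pointing down, gripper open.
Joint ranges: [-2.6, 2.6], [-0.5, 2.12], [-1.47, 1.34], [0.16, 2.42], [-1.27, 4.41], [0.06, 2.06], [-2.6, 2.6]. Speed limits (rad/s): [2.22, 2.22, 2.79, 2.79, 3.14, 3.14, 3.14].

INTERFACE

Orientations are given as a unit quaternion [x, y, z, w].
In Python, from bench import * gives the robot as it stands.
- The arm moves only by the tool step_arm, never from a script. Its argument "commands" is a list of rows, each a list of 6 numbers: the shift along the tool's x, y, z in m, then the turn, a rotation vector about the tool's x, y, z in rad. In form: [[tx, ty, tz, rx, ry, rz], ...]. A call has 1 to 12 rows; each row shifts and turns the commanded pose from where the row before left it, along the tool's axes as they then stand; what a row does not reach is not made up. A row lasts 1/10 s, in which the tool goes at most 50 mm and 8.59 degrees, less where a joint would pass 70% of its speed; a pose out of reach is approached as far as the arm can. A call with a gripper value outside its range is refused whole. "gripper" is the opening, from 0 (shut) to 1 (fully open), set as the call begins (left out, the last holds). The fingers move at their own pace and stop on an object; "grip_force" is the grip in N (left out, the last holds). Time passes only in rows, so rows that do not move let the fingers close. It gives the time, the measured TCP pose, the force and the opening at its end, in the units of the state.
- read_state(): the state, without advancing time (a new reading comes with each control period).
- camera(name): name is "side" or "top"; returns the picture (420x560x3 uint8, red, green, blue); there is no depth.
- get_calibration(name): a dict with "fx", "fy", "cx", "cy" (pixels), "k1" (the pictures are not rectified: a ray, as slopes to the right and down, at radius r is drawn at 1 + k1 r^2 times it, then the intrinsics apply), "R" (3x3) and "t" (3): a world point X has camera coordinates R X + t. Camera axes: x right, y down, z forward; pixel columns grow to the right and rows downward; lengths in m; the calibration is good to about 2 mm. A picture is of the moment at which its call begins. get_calibration takes no time and is no camera call.
- close_job(): hands the job in, once; it reports no verdict.
The state is a dict: "time": time; "joint_positions": joint angles; "joint_vel": joint speeds; "joint_torque": joint torques, N m; "ee_pos": TCP position; "eef_rot": TCP orientation; "ft_force": force on the tool from outside, world axes, zero at the start; "torque": the same for the moment, N m; "width": finger opening in m.
Only numpy, scipy, OpenCV 4.12 (cv2) and the standard library are available. Lean on these libraries where they do the work, as an engineer would, in place of code of your own. Each camera call takes 0.05 s, during which the arm holds its last target. There are 200 camera calls.

## Working session

There is one attempt and no reset: what is moved stays moved. The work goes in short steps, Python scripts to look and compute and a tool call to move; the robot and the scene stay as the last step left them, time stands still between calls to the robot, and variables do not carry over. Pictures are saved under pics/ and viewed, on a budget of 10 in all, crops included, one or two more only if the job needs it, and the job is handed in when it is done.

Besides the shell and the picture viewer there is one more tool, called after "Request:" as a command line: name --pt "numbers of a row" for each row, then --argument value for the rest. step_arm: Moves the arm, as the interface text tells. Its arguments: {"type":"object","properties":{"commands":{"type":"array","items":{"type":"array","items":{"type":"number"}}},"gripper":{"type":"number"},"grip_force":{"type":"number"}},"required":["commands"]}

```bash
mkdir -p pics
python3 - <<'E'
from bench import *
import cv2,numpy as np
for n in("top","side"):
    im=camera(n);cv2.imwrite(f"pics/{n}0.png",cv2.cvtColor(im,cv2.COLOR_RGB2BGR))
    c=get_calibration(n);print(n,{k:np.round(v,4).tolist() for k,v in c.items()})
s=read_state();print(s)
E
```

```text
top {'fx': 381.5398, 'fy': 381.5398, 'cx': 277.4563, 'cy': 207.9814, 'k1': -0.0788, 'R': [[-0.0183, -0.9997, -0.0182], [-0.9972, 0.0195, -0.0726], [0.0729, 0.0169, -0.9972]], 't': [-0.0034, 0.573, 0.7649]}
side {'fx': 472.825, 'fy': 472.825, 'cx': 283.4607, 'cy': 204.3488, 'k1': -0.1266, 'R': [[0.768, -0.6403, -0.0152], [-0.475, -0.5535, -0.6841], [0.4296, 0.5326, -0.7292]], 't': [-0.4526, 0.3002, 0.6819]}
{'time': 0.1, 'joint_positions': array([-1.26062079,  0.33284333, -0.06470063,  1.46087158,  0.02162791,
        1.34986665, -0.0885055 ]), 'joint_vel': array([ 0.0011609 , -0.00098963,  0.00087627, -0.00158901,  0.00153995,
       -0.00010311,  0.00101553]), 'joint_torque': array([ 2.33020728e-03, -6.24547863e+01,  2.55384977e-02, -3.90723753e+01,
       -6.12717192e-02,  3.65200569e-02,  9.21700280e-05]), 'ee_pos': array([0.20407324, 0.59040769, 0.24080504]), 'eef_rot': array([ 8.14446864e-01,  5.80237786e-01, -5.00954362e-04,  4.08327269e-04]), 'ft_force': array([0.03599117, 0.57376546, 0.37364583]), 'torque': array([ 0.00111613, -0.08194255,  0.00353472]), 'width': 0.08713056752912539}
```

View pics/top0.png

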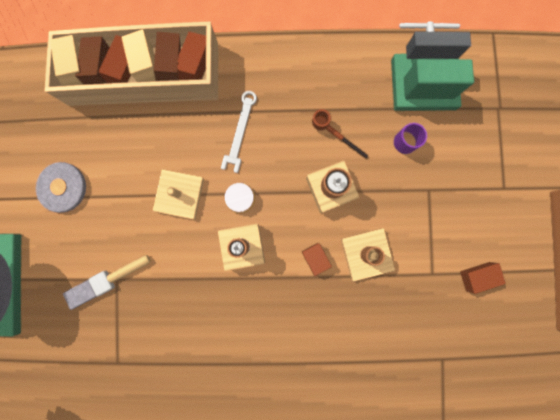

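View pics/side0.png

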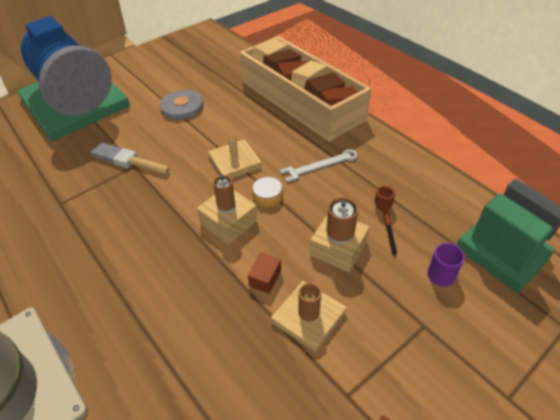

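The top view shows the wide drum at about (336,183), the empty peg at (174,192), the narrow drum at (237,247) and the narrow sleeve's peg at (372,256). In the side view the wide drum is at (342,220) and the empty peg at (234,150). Next I'll enlarge these regions and work out positions.

```bash
cat > h.py <<'E'
import cv2,numpy as np
from bench import *
def KD(n):
    c=get_calibration(n);K=np.array([[c["fx"],0,c["cx"]],[0,c["fy"],c["cy"]],[0,0,1]])
    return K,np.array([c["k1"],0,0,0,0.]),np.array(c["R"]),np.array(c["t"])
def ray(n,uv):
    K,D,R,t=KD(n);p=cv2.undistortPoints(np.array([[uv]],float),K,D)[0,0]
    return -R.T@t,R.T@np.array([p[0],p[1],1])
def plane(n,uv,z):
    o,d=ray(n,uv);return (o+d*(z-o[2])/d[2])[:2]
def proj(n,X):
    K,D,R,t=KD(n);return cv2.projectPoints(np.array(X,float).reshape(-1,1,3),cv2.Rodrigues(R)[0],t,K,D)[0][:,0]
def tri(a,b):
    (o1,d1),(o2,d2)=ray("top",a),ray("side",b);d1=d1/np.linalg.norm(d1);d2=d2/np.linalg.norm(d2)
    s=np.linalg.lstsq(np.c_[d1,-d2],o2-o1,rcond=None)[0]
    return (o1+s[0]*d1+o2+s[1]*d2)/2,np.linalg.norm(o1+s[0]*d1-o2-s[1]*d2)
def tile(specs,out,h=50,sz=300):
    rows=[]
    for im,(x,y) in specs:
        x0,y0=max(0,x-h),max(0,y-h)
        c=cv2.resize(im[y0:y0+2*h,x0:x0+2*h],(sz,sz),interpolation=cv2.INTER_CUBIC)
        s=sz/(2*h)
        for k in range(0,2*h,10):
            if k%20==0: cv2.putText(c,str(x0+k),(int(k*s),8),0,.3,(255,255,255),1);cv2.putText(c,str(y0+k),(0,int(k*s)+4),0,.3,(255,255,255),1)
        rows.append(c)
    m=len(rows)//2 or 1
    cv2.imwrite(out,np.vstack([np.hstack(rows[:m]),np.hstack(rows[m:])]) if len(rows)>1 else rows[0])
E
python3 - <<'E'
from h import *
t=cv2.imread("pics/top0.png");s=cv2.imread("pics/side0.png")
tile([(t,(336,185)),(t,(177,192)),(s,(342,225)),(s,(234,155))],"pics/c1.png",h=35)
for uv,z in(((337,182),.111),((174,192),.068),((237,248),.111)):
    print(uv,plane("top",uv,z))
print(tri((174,191),(233,140)),tri((338,181),(343,203)))
E
```

```text
(337, 182) [ 0.61179766 -0.12561173]
(174, 192) [0.6048304 0.1874486]
(237, 248) [0.49488239 0.05900093]
(array([0.60783359, 0.18844324, 0.06348343]), np.float64(0.0011437969884851853)) (array([ 0.61367671, -0.12728122,  0.11872042]), np.float64(0.0028715658461447393))
```

View pics/c1.png

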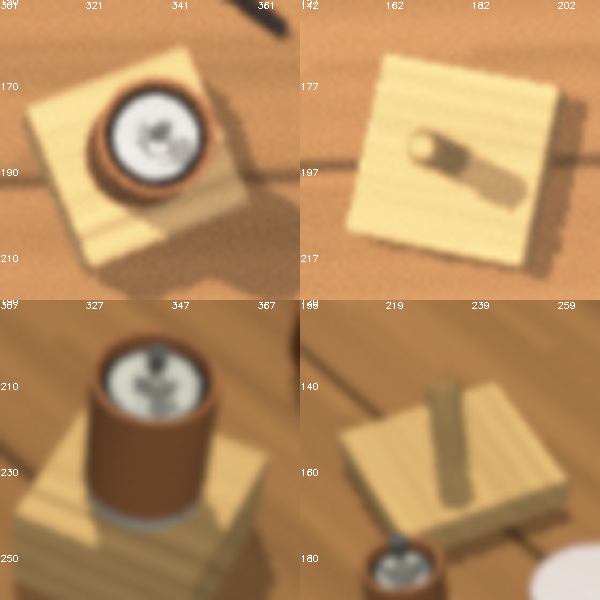

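Run:
```python
from h import *
print("sleeve top@.111",plane("top",(337.4,182.0),.111),"side",plane("side",(342.9,208.2),.111),tri((337.4,182),(342.9,208.2)))
print("peg top@.068",plane("top",(170.5,191.1),.068),"base@.018",plane("top",(177.9,194.3),.018),plane("side",(232.8,139.4),.068),tri((170.5,191.1),(232.8,139.4)))
c=[(86,55),(258,88),(224,267),(48,228)]
P=np.array([plane("top",(142+x/4.286,157+y/4.286),.018) for x,y in c]);print(P,P.mean(0))
for uv in((22,103),(60,137),(127,100),(75,95)):print("grinder foot",plane("side",uv,.0))
g=plane("side",(75,95),.02)
for z in(.1,.15,.2,.25):print(z,proj("side",[[*g,z]]))
```

```text
sleeve top@.111 [ 0.61178363 -0.12634461] side [ 0.61197562 -0.13161189] (array([ 0.61374936, -0.12802286,  0.1063772 ]), np.float64(0.0032789276808825245))
peg top@.068 [0.60676487 0.19444827] base@.018 [0.60586188 0.19372494] [0.60619189 0.1851763 ] (array([0.6097282 , 0.19554879, 0.05972688]), np.float64(0.004762284105047519))
[[0.65856188 0.22790786]
 [0.64006637 0.14223006]
 [0.55287449 0.15915383]
 [0.57351066 0.24634776]] [0.60625335 0.19390988]
grinder foot [0.30787296 0.77878271]
grinder foot [0.33643636 0.55185634]
grinder foot [0.53558322 0.57999117]
grinder foot [0.43754454 0.70547416]
0.1 [[65.53135942 68.72198475]]
0.15 [[59.34059107 51.22005638]]
0.2 [[52.95128449 32.85469998]]
0.25 [[46.38164707 13.60741827]]
```

Request:
step_arm --pt "-0.0237 0.0195 -0.0075 0 0 0" --pt "-0.0237 0.0195 -0.0075 0 0 0" --pt "-0.0237 0.0195 -0.0075 0 0 0" --pt "-0.0237 0.0195 -0.0075 0 0 0" --pt "-0.0237 0.0195 -0.0075 0 0 0" --pt "-0.0237 0.0195 -0.0075 0 0 0" --pt "-0.0237 0.0195 -0.0075 0 0 0" --pt "-0.0237 0.0195 -0.0075 0 0 0" --gripper 1

```text
time: 0.9
ee_pos: [0.2899, 0.3592, 0.3016]
eef_rot: [0.814, 0.58, -0.0, 0.0]
ft_force: [0.8, -1.1, -0.1]
width: 0.0871
```

Request:
step_arm --pt "-0.0197 0.0257 0.0022 0 0 0" --pt "-0.0197 0.0257 0.0022 0 0 0" --pt "-0.0197 0.0257 0.0022 0 0 0" --pt "-0.0197 0.0257 0.0022 0 0 0" --pt "-0.0197 0.0257 0.0022 0 0 0" --pt "-0.0197 0.0257 0.0022 0 0 0" --pt "-0.0197 0.0257 0.0022 0 0 0" --pt "-0.0197 0.0257 0.0022 0 0 0" --pt "-0.0197 0.0257 0.0022 0 0 0" --pt "-0.0197 0.0257 0.0022 0 0 0" --pt "-0.0197 0.0257 0.0022 0 0 0" --pt "-0.0197 0.0257 0.0022 0 0 0"

```text
time: 2.1
ee_pos: [0.5043, 0.0351, 0.2749]
eef_rot: [0.814, 0.58, -0.0, -0.0]
ft_force: [0.2, 0.6, 0.4]
width: 0.0864
```

Request:
step_arm --pt "-0.0197 0.0257 0.0022 0 0 0" --pt "-0.0197 0.0257 0.0022 0 0 0" --pt "-0.0197 0.0257 0.0022 0 0 0" --pt "-0.0197 0.0257 0.0022 0 0 0" --pt "-0.0197 0.0257 0.0022 0 0 0" --pt "-0.0197 0.0257 0.0022 0 0 0" --pt "0 0 0 0 0 0" --pt "0 0 0 0 0 0"

```text
time: 2.9
ee_pos: [0.6108, -0.1263, 0.2612]
eef_rot: [0.815, 0.58, -0.001, -0.0]
ft_force: [-0.8, 0.6, 0.3]
width: 0.0874
```

Request:
step_arm --pt "0 0 0.025 0 0 0" --pt "0 0 0.025 0 0 0" --pt "0 0 0.025 0 0 0" --pt "0 0 0.02 0 0 0" --pt "0 0 0 0 0 0" --pt "0 0 0 0 0 0"

```text
time: 3.5
ee_pos: [0.6111, -0.1248, 0.1676]
eef_rot: [0.814, 0.581, 0.0, -0.0]
ft_force: [-0.5, 0.3, 0.2]
width: 0.087
```

Run:
```python
from h import *
im={n:cv2.cvtColor(camera(n),cv2.COLOR_RGB2BGR) for n in("top","side")}
for n in im: cv2.imwrite(f"pics/{n}1.png",im[n])
p=read_state()["ee_pos"];print(p,proj("side",[p]),proj("top",[p]))
tile([(im["side"],(342,190)),(im["top"],(337,182))],"pics/c2.png",h=60,sz=300)
c=cv2.imread("pics/c2.png");h=c.shape[0]//2
cv2.imwrite("pics/c2.png",np.hstack([c[:h],c[h:]]))
```

```text
[ 0.61169916 -0.12535182  0.16849847] [[342.74917238 181.73930871]] [[341.53290713 177.26106002]]
```

View pics/c2.png

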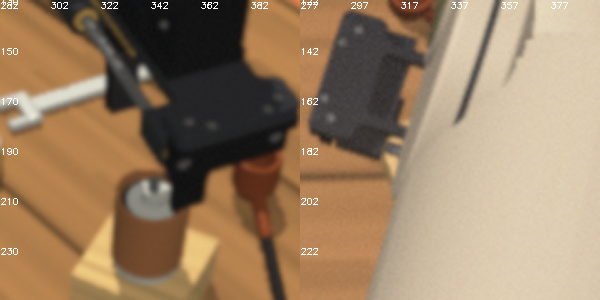

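The side view shows the near finger, its tip spanning about (351–364, 197–213), just beyond the sleeve rim. The top view is hidden by the arm. I'll compare the predicted tip position with this one.

Run:
```python
from h import *
from scipy.spatial.transform import Rotation as Ro
s=read_state();p=s["ee_pos"];R=Ro.from_quat(s["eef_rot"]).as_matrix()
for sx in(-1,1):
  for a in(.0435,.0585):
    for b in(-.0095,.0095):
      print(sx,a,b,np.round((proj("side",[p+R@[sx*a,b,.019]])[0]-[282,130])*2.5))
im=cv2.imread("pics/side1.png")[130:250,282:402]
c=cv2.resize(im,(600,600),interpolation=cv2.INTER_CUBIC)
c=np.clip((c/255.)**.5*255,0,255).astype('uint8')
for sx in(-1,1):
  for a in(.0435,.0585):
    for b in(-.0095,.0095):
      u=(proj("side",[p+R@[sx*a,b,.019]])[0]-[282,130])*5
      cv2.circle(c,tuple(int(v) for v in u),3,(0,255,0) if a<.05 else (0,0,255),-1)
cv2.imwrite("pics/c3.png",c)
```

```text
-1 0.0435 -0.0095 [166. 200.]
-1 0.0435 0.0095 [193. 192.]
-1 0.0585 -0.0095 [177. 217.]
-1 0.0585 0.0095 [204. 208.]
1 0.0435 -0.0095 [109. 111.]
1 0.0435 0.0095 [135. 104.]
1 0.0585 -0.0095 [100.  97.]
1 0.0585 0.0095 [125.  90.]
```

View pics/c3.png

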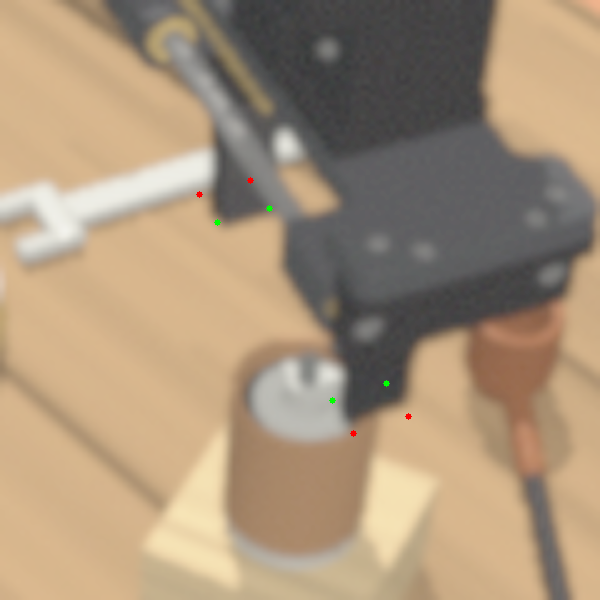

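The far finger matches its prediction to within 1 mm, so the side camera agrees with the robot frame. It puts the sleeve at about (0.612, -0.130). I'll shift there and go down around it.

Request:
step_arm --pt "-0.0044 0.0026 0 0 0 0" --pt "0 0 0.02 0 0 0" --pt "0 0 0.02 0 0 0" --pt "0 0 0.02 0 0 0" --pt "0 0 0.018 0 0 0" --pt "0 0 0 0 0 0" --pt "0 0 0 0 0 0"

```text
time: 4.3
ee_pos: [0.6124, -0.1311, 0.0898]
eef_rot: [0.815, 0.58, 0.0, 0.0]
ft_force: [-0.4, -0.1, 0.6]
width: 0.0873
```

Request:
step_arm --pt "0 0 0 0 0 0" --pt "0 0 0 0 0 0" --pt "0 0 0 0 0 0" --gripper 0.68 --grip_force 5

```text
time: 4.6
ee_pos: [0.6125, -0.1308, 0.0897]
eef_rot: [0.814, 0.58, 0.001, 0.0]
ft_force: [-0.5, -0.9, -0.0]
width: 0.0708
```

Run:
```python
from h import *
s=read_state();print(s["ee_pos"],s["width"],s["ft_force"],s["torque"])
im=cv2.cvtColor(camera("side"),cv2.COLOR_RGB2BGR);cv2.imwrite("pics/side2.png",im)
c=cv2.resize(im[150:260,290:400],(600,600),interpolation=cv2.INTER_CUBIC)
cv2.imwrite("pics/c4.png",np.clip((c/255.)**.5*255,0,255).astype('uint8'))
```

```text
[ 0.61248234 -0.13075903  0.08974157] 0.07076433930015318 [-0.52682683 -0.93061692 -0.01488418] [-0.02006208 -0.03770609  0.0084928 ]
```

View pics/c4.png

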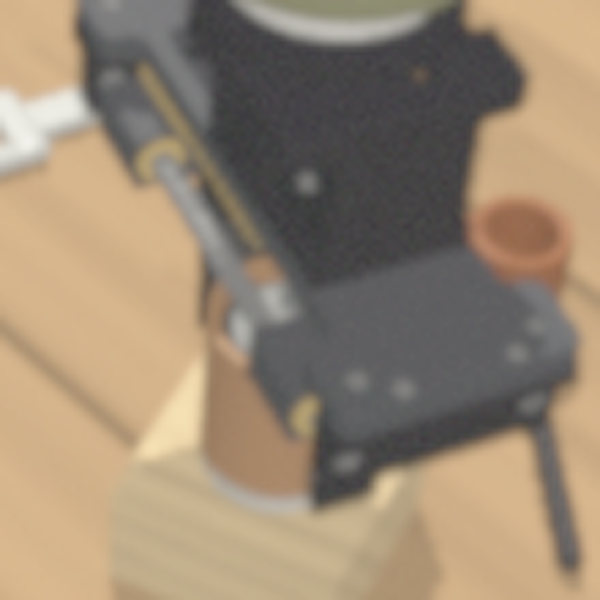

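The picture shows the jaws astride the sleeve, with the drum still seated. I'll close gently and watch the force.

Request:
step_arm --pt "0 0 0 0 0 0" --pt "0 0 0 0 0 0" --pt "0 0 0 0 0 0" --gripper 0.63 --grip_force 5

```text
time: 4.95
ee_pos: [0.6122, -0.1303, 0.0889]
eef_rot: [0.814, 0.58, 0.0, -0.0]
ft_force: [0.9, 1.4, 1.0]
width: 0.0557
```

Request:
step_arm --pt "0 0 0 0 0 0" --pt "0 0 0 0 0 0" --pt "0 0 0 0 0 0" --gripper 0.55 --grip_force 5

```text
time: 5.25
ee_pos: [0.6122, -0.1302, 0.0889]
eef_rot: [0.814, 0.58, 0.0, -0.0]
ft_force: [1.5, 2.6, 0.7]
width: 0.0504
```

Request:
step_arm --pt "0.0015 0 0 0 0 0" --pt "0 0 0 0 0 0" --pt "0 0 0 0 0 0"

```text
time: 5.55
ee_pos: [0.6124, -0.1296, 0.0889]
eef_rot: [0.815, 0.58, -0.0, 0.0]
ft_force: [-0.5, 0.0, 0.2]
width: 0.0509
```

Centred. Now I'll grip firmly and pull slowly straight up.

Request:
step_arm --pt "0 0 0 0 0 0" --pt "0 0 0 0 0 0" --pt "0 0 0 0 0 0" --pt "0 0 -0.002 0 0 0" --pt "0 0 -0.002 0 0 0" --pt "0 0 -0.002 0 0 0" --gripper 0.5 --grip_force 25

```text
time: 6.15
ee_pos: [0.6126, -0.1291, 0.095]
eef_rot: [0.814, 0.58, 0.0, -0.0]
ft_force: [0.1, 0.9, -2.7]
width: 0.0502
```

Request:
step_arm --pt "0 0 -0.003 0 0 0" --pt "0 0 -0.003 0 0 0" --pt "0 0 -0.003 0 0 0" --pt "0 0 -0.003 0 0 0" --pt "0 0 -0.003 0 0 0" --pt "0 0 -0.003 0 0 0"

```text
time: 6.75
ee_pos: [0.6126, -0.1293, 0.1132]
eef_rot: [0.814, 0.58, 0.0, -0.0]
ft_force: [1.0, 0.7, -1.5]
width: 0.0504
```

Run:
```python
from h import *
s=read_state();print(s["ee_pos"],s["width"],s["ft_force"],s["torque"])
im=cv2.cvtColor(camera("side"),cv2.COLOR_RGB2BGR);cv2.imwrite("pics/side3.png",im)
c=cv2.resize(im[150:270,290:410],(500,500),interpolation=cv2.INTER_CUBIC)
cv2.imwrite("pics/c5.png",np.clip((c/255.)**.5*255,0,255).astype('uint8'))
```

```text
[ 0.61256953 -0.12928028  0.11319651] 0.050404817089593865 [ 1.01379305  0.70397121 -1.51946049] [ 0.06421273 -0.02089394 -0.02214082]
```

View pics/c5.png

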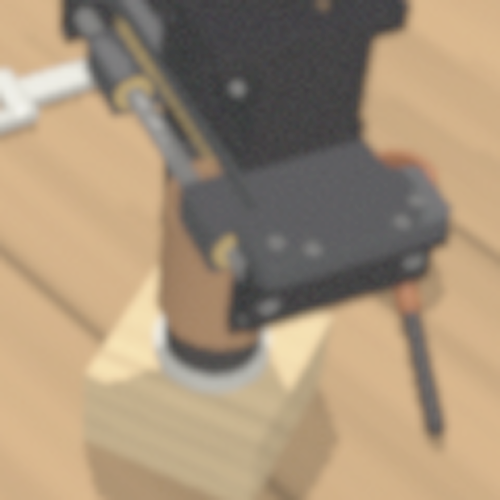

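The sleeve has slid up, showing black rubber beneath it, and the washer is still flat on the block. I'll continue upward.

Request:
step_arm --pt "0 0 -0.004 0 0 0" --pt "0 0 -0.004 0 0 0" --pt "0 0 -0.004 0 0 0" --pt "0 0 -0.004 0 0 0" --pt "0 0 -0.004 0 0 0" --pt "0 0 -0.004 0 0 0" --pt "0 0 -0.004 0 0 0" --pt "0 0 -0.004 0 0 0" --pt "0 0 -0.004 0 0 0" --pt "0 0 -0.004 0 0 0"

```text
time: 7.8
ee_pos: [0.6126, -0.1293, 0.1533]
eef_rot: [0.814, 0.58, 0.0, -0.0]
ft_force: [-0.4, -0.6, -0.8]
width: 0.0506
```

Request:
step_arm --pt "0 0 -0.006 0 0 0" --pt "0 0 -0.006 0 0 0" --pt "0 0 -0.006 0 0 0" --pt "0 0 -0.01 0 0 0" --pt "0 0 -0.01 0 0 0" --pt "0 0 -0.02 0 0 0" --pt "0 0 -0.02 0 0 0" --pt "0 0 0 0 0 0" --pt "0 0 0 0 0 0"

```text
time: 8.7
ee_pos: [0.6127, -0.1293, 0.2313]
eef_rot: [0.814, 0.58, 0.0, 0.0]
ft_force: [-0.1, 0.3, -0.7]
width: 0.0505
```

Run:
```python
from h import *
s=read_state();print(s["ee_pos"],s["width"],s["ft_force"],s["torque"])
im=cv2.cvtColor(camera("side"),cv2.COLOR_RGB2BGR);cv2.imwrite("pics/side4.png",im)
c=cv2.resize(im[90:270,270:450],(540,540),interpolation=cv2.INTER_CUBIC)
cv2.imwrite("pics/c6.png",np.clip((c/255.)**.5*255,0,255).astype('uint8'))
```

```text
[ 0.61269817 -0.12930238  0.23128356] 0.05053667508308729 [-0.065412    0.30526193 -0.69062022] [ 0.03029689  0.02378801 -0.02775725]
```

View pics/c6.png

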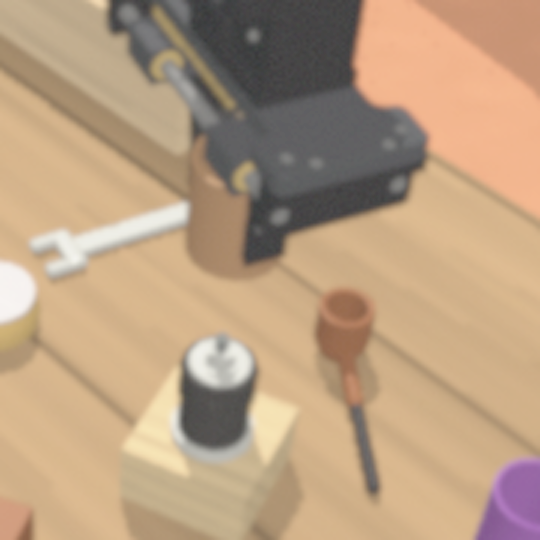

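Clean removal: the bare drum stands upright in its block and the sleeve is hanging in the jaws. Now I'll go over to the peg, corrected to about (0.606, 0.190).

Request:
step_arm --pt "0.015 -0.0055 0 0 0 0" --pt "0.027 -0.01 0 0 0 0" --pt "0.03 -0.011 0 0 0 0" --pt "0.03 -0.011 0 0 0 0" --pt "0.03 -0.011 0 0 0 0" --pt "0.03 -0.011 0 0 0 0" --pt "0.03 -0.011 0 0 0 0" --pt "0.03 -0.011 0 0 0 0" --pt "0.03 -0.011 0 0 0 0" --pt "0.027 -0.01 0 0 0 0" --pt "0.0206 -0.0081 0 0 0 0" --pt "0 0 0 0 0 0"

```text
time: 9.95
ee_pos: [0.6041, 0.1959, 0.2296]
eef_rot: [0.813, 0.583, -0.001, -0.001]
ft_force: [0.6, 0.3, -0.1]
width: 0.0503
```

Request:
step_arm --pt "0 0 0.02 0 0 0" --pt "0 0 0.02 0 0 0" --pt "0 0 0.02 0 0 0" --pt "0 0 0.02 0 0 0" --pt "0 0 0.02 0 0 0" --pt "0 0 0.006 0 0 0" --pt "0 0 0 0 0 0" --pt "0 0 0 0 0 0"

```text
time: 10.75
ee_pos: [0.6062, 0.1901, 0.1258]
eef_rot: [0.814, 0.58, 0.0, 0.0]
ft_force: [0.1, -0.8, -0.3]
width: 0.0505
```

Run:
```python
from h import *
s=read_state();p=s["ee_pos"];print(p,s["width"],s["ft_force"],s["joint_positions"])
im=cv2.cvtColor(camera("side"),cv2.COLOR_RGB2BGR);cv2.imwrite("pics/side5.png",im)
x0,y0,w=180,80,110;k=5
c=cv2.resize(im[y0:y0+w,x0:x0+w],(w*k,w*k),interpolation=cv2.INTER_CUBIC)
c=np.clip((c/255.)**.5*255,0,255).astype('uint8')
t=np.linspace(0,6.283,40)
for r,z,col in((.026,p[2]-.038,(0,255,0)),(.026,.018,(0,0,255))):
    P=proj("side",np.c_[p[0]+r*np.cos(t),p[1]+r*np.sin(t),0*t+z]);cv2.polylines(c,[((P-[x0,y0])*k).astype(int)],True,col,1)
u=((proj("side",[[p[0],p[1],.018]])[0]-[x0,y0])*k).astype(int);cv2.circle(c,tuple(map(int,u)),3,(255,0,0),-1)
cv2.imwrite("pics/c7.png",c)
```

```text
[0.60619741 0.19013799 0.12579249] 0.050549470720009544 [ 0.05917623 -0.81116491 -0.30832026] [-0.76397888  0.47170519  0.5105113   1.59401516 -0.24698902  1.13975263
  1.04145467]
```

View pics/c7.png

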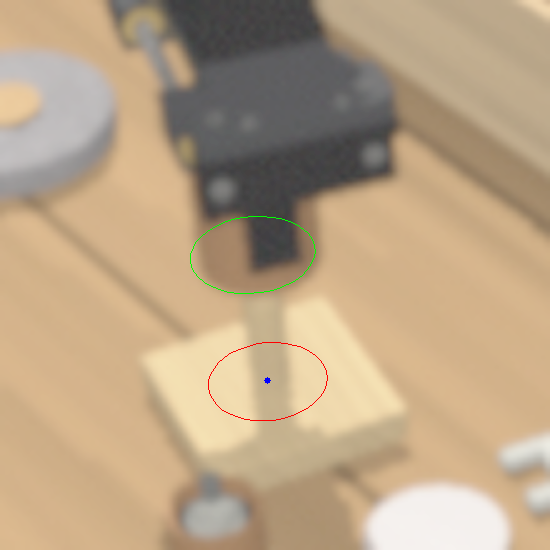

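The sleeve's lower end sits over the dowel, and the predicted foot at (267,380) is within about 3 mm of the base centre near (265,383). Going down.

Request:
step_arm --pt "0 0 0.006 0 0 0" --pt "0 0 0.008 0 0 0" --pt "0 0 0.008 0 0 0" --pt "0 0 0.01 0 0 0" --pt "0 0 0.01 0 0 0" --pt "0 0 0.01 0 0 0" --pt "0 0 0.01 0 0 0" --pt "0 0 0.005 0 0 0" --pt "0 0 0 0 0 0" --pt "0 0 0 0 0 0"

```text
time: 11.8
ee_pos: [0.6061, 0.19, 0.0581]
eef_rot: [0.815, 0.58, 0.0, 0.0]
ft_force: [0.1, -0.4, -0.1]
width: 0.0504
```

Request:
step_arm --pt "0 0 0.001 0 0 0" --pt "0 0 0.001 0 0 0" --pt "0 0 0 0 0 0"

```text
time: 12.1
ee_pos: [0.6059, 0.1901, 0.0561]
eef_rot: [0.814, 0.58, 0.0, -0.0]
ft_force: [-0.1, -0.2, -0.0]
width: 0.0503
```

Request:
step_arm --pt "0 0 0.0005 0 0 0" --pt "0 0 0.0005 0 0 0" --pt "0 0 0 0 0 0"

```text
time: 12.4
ee_pos: [0.606, 0.19, 0.0557]
eef_rot: [0.814, 0.58, 0.0, -0.0]
ft_force: [-3.8, -0.4, 7.8]
width: 0.0505
```

Request:
step_arm --pt "0 0 0.0005 0 0 0" --pt "0 0 0 0 0 0"

```text
time: 12.6
ee_pos: [0.6061, 0.1901, 0.0557]
eef_rot: [0.814, 0.58, 0.0, -0.0]
ft_force: [-5.8, -1.6, 11.4]
width: 0.0503
```

The sleeve touched down at the expected height. I'll relieve the load, open and rise.

Request:
step_arm --pt "0 0 -0.001 0 0 0" --pt "0 0 0 0 0 0"

```text
time: 12.8
ee_pos: [0.6061, 0.1901, 0.0557]
eef_rot: [0.814, 0.58, 0.0, 0.0]
ft_force: [-1.1, -1.4, 4.0]
width: 0.0508
```

Request:
step_arm --pt "0 0 0 0 0 0" --pt "0 0 0 0 0 0" --pt "0 0 0 0 0 0" --pt "0 0 0 0 0 0" --pt "0 0 0 0 0 0" --pt "0 0 0 0 0 0" --gripper 1

```text
time: 13.4
ee_pos: [0.6059, 0.19, 0.0554]
eef_rot: [0.814, 0.58, 0.0, -0.0]
ft_force: [-0.9, 0.1, 0.7]
width: 0.085
```

Request:
step_arm --pt "0 0 -0.005 0 0 0" --pt "0 0 -0.01 0 0 0" --pt "0 0 -0.02 0 0 0" --pt "0 0 -0.03 0 0 0" --pt "0 0 -0.03 0 0 0" --pt "0 0 -0.03 0 0 0" --pt "0 0 -0.03 0 0 0" --pt "-0.01 -0.03 -0.02 0 0 0" --pt "-0.01 -0.04 0 0 0 0" --pt "-0.01 -0.04 0 0 0 0" --pt "0 0 0 0 0 0" --pt "0 0 0 0 0 0"

```text
time: 14.6
ee_pos: [0.4918, 0.1979, 0.2317]
eef_rot: [0.814, 0.581, 0.001, -0.0]
ft_force: [0.7, 0.0, 0.9]
width: 0.087
```

Run:
```python
from h import *
s=read_state();print(s["time"],s["ee_pos"],s["width"],s["ft_force"])
im={n:cv2.cvtColor(camera(n),cv2.COLOR_RGB2BGR) for n in("top","side")}
for n in im:cv2.imwrite(f"pics/{n}6.png",im[n])
c=cv2.resize(im["side"][90:290,180:400],(440,400),interpolation=cv2.INTER_CUBIC)
d=cv2.resize(im["top"][130:280,130:280],(350,400),interpolation=cv2.INTER_CUBIC)
cv2.imwrite("pics/c8.png",np.hstack([c,d]))
```

```text
14.6 [0.49184442 0.19790798 0.23171331] 0.0869598752233006 [0.66690102 0.02144121 0.89986818]
```

View pics/c8.png

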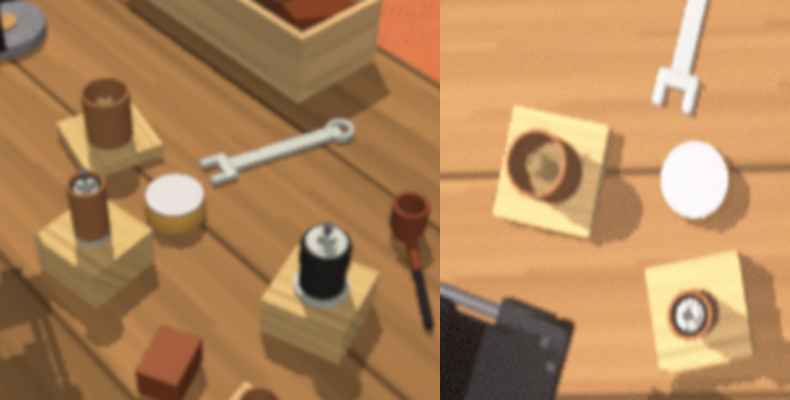

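The sleeve stands upright on the peg base with the dowel inside it: crop (107,112) in the side view and (544,167) in the top view. Both drums are upright in their blocks and the gripper is clear, so I'm handing in.

```bash
python3 -c "
from bench import *
print(close_job())"
```

```text
the job is handed in; nothing more can be done
None
```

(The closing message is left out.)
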